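# Start the test kiln on medium heat

### The job

The little kiln is loaded and shut: start its firing on medium. With a fingertip against its knurled rim or on its top, turn the black heat dial clockwise until it clicks into the two-dot position, then press the green start button all the way down and let go. Only touch and push: do not put the fingers around the dial to pinch it, do not press the red stop button, and leave the jars, posts, pots, brush and plug around where they are.

Things in the scene. Friction and masses are not known exactly. Their poses are not given: they have to be found in the camera images.
- dial_center (a point): Centre of the top face of the heat dial, a black knurled knob 60 mm in diameter on the kiln's control panel. Its straight grippy side reaches from 2 to 26 mm above the panel; this point is 26 mm above the panel, 116 mm above the table. It turns about the upright axis through this point. z up; x along its white pointer line, from the centre outwards, turning with the dial.
- dial (a joint): Angle of the heat dial, rad, growing clockwise seen from above. Sprung rests at black marks on the white scale: 0 = open ring (off), 0.70 = one dot, 1.40 = two dots (medium), 2.10 = three dots, stops just beyond the ends. Up to 0.08 N m turns it from rest to rest; let go within 0.25 rad of a rest it snaps home and stays. It starts at off or one dot.
- start (a joint): How far the green start button is pressed, m: 0 = up, 0.006 = fully down. It springs back; 1.5 N starts it moving, 5 N holds it fully down.
- start_top (a point): Centre of the top of the green start button, 28 mm in diameter, 22 mm above the panel (112 mm above the table) when up; it is pressed straight down. It stands in a fixed black collar 44 mm in diameter and 12 mm high.
- stop (a joint): How far the red stop button is pressed, m: 0 = up, 0.006 = fully down.
- stop_top (a point): Centre of the top of the red stop button, of the same size as the green one and 60 mm farther along the panel.
- kiln: Fixed control box and kiln. Origin on the table under the middle of the box; x to its far side, y to its left, z up. Box 200 (x) by 240 (y) mm, flat panel on top at 90 mm. On it (x, y, mm): dial axis (-20, 55), green button (-50, -60), red button (10, -60), amber lamp (55, -62) 12 high. The kiln is a steel drum, 280 mm in diameter, 300 high, axis at (0, -360), joined by two pipes.
- plug: Loose buff ceramic peephole plug, 38 mm across the foot and 40 mm high, standing on the far part of the control panel. Origin at the centre of its underside. To be left alone.
- jar_blue: Loose white glaze jar with a blue cap, 56 mm in diameter, 72 mm high; origin at the centre of its underside. To be left alone.
- jar_amber: Loose white glaze jar with an orange cap, 56 mm in diameter, 72 mm high; origin at the centre of its underside. To be left alone.
- post_tall: Loose buff ceramic kiln post, 38 mm in diameter, 75 mm high; origin at the centre of its underside. To be left alone.
- post_short: Loose buff ceramic kiln post, 38 mm in diameter, 50 mm high; origin at the centre of its underside. To be left alone.
- cup: Loose pinkish bisque cup, 68 mm across the rim, 70 mm high; origin at the centre of its underside. To be left alone.
- bowl: Loose pinkish bisque bowl, 120 mm across the rim, 55 mm high; origin at the centre of its underside. To be left alone.
- brush: Loose flat glaze brush, about 200 mm long and 20 mm thick, lying on the table along its x, its handle towards -x. To be left alone.

How it is judged:
By the outcome, as a careful person would: the job done as asked, in the order asked, and still so for the second after the job is handed in, with the robot touching nothing.
It also fails if it takes over 54 s, if anything falls off the work surface, if the arm or the gripper's body presses on something with over 40 N, if the wrist force passes 120 N, or if a joint passes its speed limit or range.

### The arm

A 7-joint arm with a two-finger parallel gripper is mounted at the origin on the work surface. World frame = base frame: x ahead of the robot, y to its left, z up, the work surface at z = 0. Lengths are in m, angles in rad, forces in N, time in s.
With the tool pointing down it reaches from about 0.35 to 0.9 m from the base axis. Payload 7.2 kg.
Tool frame: the origin (TCP) lies between the finger pads; the fingertips stand 19 mm ahead of it and the grasp point (between the pads) is the TCP (robot.tip_reach is the distance from the TCP to the fingertips, in m); x points along the fingers, y is the direction in which the jaws open and shut, and the axes are right-handed (so a half turn about x gives the same grasp; the last joint's range is limited). The gripper opens to 85 mm and grips with 20 to 120 N. Pads are 22 mm wide; open, the fingers measure 114 mm over their backs; the gripper's body (76 mm by 85 mm) begins 54 mm behind the grasp point. The pads swing forward as they close: fully open they stand 13 mm farther back than shut.
Start: joints at [1.276, 0.411, -0.013, 1.596, 0.006, 1.134, -0.082], TCP at [0.141, -0.609, 0.25] pointing down, gripper open.
Joint ranges: [-2.95, 2.95], [-0.29, 1.99], [-1.47, 1.44], [0.14, 2.54], [-1.03, 4.17], [0.13, 1.85], [-2.86, 2.86]. Speed limits (rad/s): [2.39, 2.39, 3.01, 3.01, 3.14, 3.14, 3.14].

### API

Orientations are given as [roll, pitch, yaw] about the fixed x, y, z axes, in that order (R = Rz(yaw) Ry(pitch) Rx(roll)).
In Python, from workcell import telemetry, camera, robot gives the robot as it stands. The module is installed in compiled form; this text tells all that it offers.
- The arm moves only by the shell command python3 -m inch 'ROWS' [FORCE]. ROWS is JSON, a list of rows, each a list of 3 entries, a list of its own where there are three numbers: the shift along the world's x, y, z in m, then the turn about the world's z in rad, then the opening in per cent of the stroke, from 0 (shut) to 100 (fully open). A call has exactly 5 rows; each row is the pose to reach, as a shift and turn from the pose measured when the call began; what a row does not reach only later rows make up. A row lasts 1/12 s, in which the tool goes at most 41.7 mm and 7.16 degrees, less where a joint would pass 70% of its speed; a pose out of reach is approached as far as the arm can. A call with a gripper value outside its range is refused whole. The fingers move at their own pace and stop on an object; FORCE is the grip in N (left out, the last holds). Time passes only in rows, so rows that repeat a pose let the fingers close, or fill a call up. It gives the time, the measured TCP pose, the force and the opening at its end, in the units of the state.
- telemetry.state(): the state, without advancing time (a new reading comes with each control period).
- camera(name): name is "scene" or "top"; returns a dict with "color" (420x560x3 uint8, red, green, blue), "fx", "fy", "cx", "cy" (pixels), "k1" (the pictures are not rectified: a ray, as slopes to the right and down, at radius r is drawn at 1 + k1 r^2 times it, then the intrinsics apply), "eye" and "orientation" of the camera in the world. Camera axes: x right, y up, looking along -z (the intrinsics and any distortion apply to the point x, -y, -z); pixel columns grow to the right and rows downward; lengths in m; the calibration is good to about 2 mm. A picture is of the moment at which its call begins. There is no depth.
- robot.job_done(): hands the job in, once; it reports no verdict.
The state is a dict: "clock": time; "joints": joint angles; "joint_velocities": joint speeds; "joint_efforts": joint torques, N m; "tool_pos": TCP position; "eef_rot": TCP orientation; "wrist_force": force on the tool from outside, world axes, zero at the start; "ft_torque": the same for the moment, N m; "gripper_width": opening from 0.0 (shut) to 1.0 (fully open).
Only numpy, scipy, OpenCV 4.12 (cv2) and the standard library are available. Lean on these libraries where they do the work, as an engineer would, in place of code of your own. Each camera call takes 0.05 s, during which the arm holds its last target. There are 200 camera calls.

## Working session

There is one attempt and no reset: what is moved stays moved. The work goes in short steps, Python scripts to look and compute and a shell command to move; the robot and the scene stay as the last step left them, time stands still between calls to the robot, and variables do not carry over. Pictures are saved under pics/ and viewed, about 8 in all and at most 12, crops included, and the job is handed in when it is done.

```bash
mkdir -p pics; python3 - <<'E'
from workcell import telemetry, camera, robot
import cv2,pickle
d={n:camera(n) for n in("scene","top")}
pickle.dump(d,open("c0.pkl","wb"))
for n,c in d.items():
    cv2.imwrite(f"pics/{n}0.png",c["color"][:,:,::-1]); print(n,{k:v for k,v in c.items() if k!="color"})
s=telemetry.state();print(s)
E
```

```text
scene {'fx': 433.12247186778427, 'fy': 433.12247186778427, 'cx': 286.7409499066857, 'cy': 212.79320395309486, 'k1': -0.05951262546197001, 'eye': array([1.05688851, 0.4256037 , 0.81423709]), 'orientation': array([0.65913421, 0.0071814 , 1.96426371])}
top {'fx': 447.4947703360705, 'fy': 447.4947703360705, 'cx': 275.0770550530851, 'cy': 217.50283486192095, 'k1': 0.04296876999962642, 'eye': array([0.41465509, 0.20779959, 1.03528833]), 'orientation': array([ 0.16035584, -0.00836822, -1.56936011])}
{'clock': 0.1, 'joints': array([ 1.2758297 ,  0.41184423, -0.01269761,  1.59695817,  0.00559692,
        1.13430421, -0.08218655]), 'joint_velocities': array([-2.37440287e-03, -1.35466917e-03,  9.94850650e-05, -2.27412555e-03,
        6.35815690e-04, -5.58147272e-04, -8.16688363e-04]), 'joint_efforts': array([ 2.99773877e-03, -6.01833916e+01,  6.84748515e-01, -3.00090802e+01,
        1.41669120e-02,  6.37666686e-03,  4.56526959e-05]), 'tool_pos': array([ 0.1403807 , -0.60859984,  0.24952296]), 'eef_rot': array([-1.49814239,  1.56931793,  1.87024003]), 'wrist_force': array([ 0.32005826, -0.20972965,  0.23150123]), 'ft_torque': array([ 0.06266037, -0.02786661,  0.01843891]), 'gripper_width': 1.0012676668978664}
```

View pics/scene0.png

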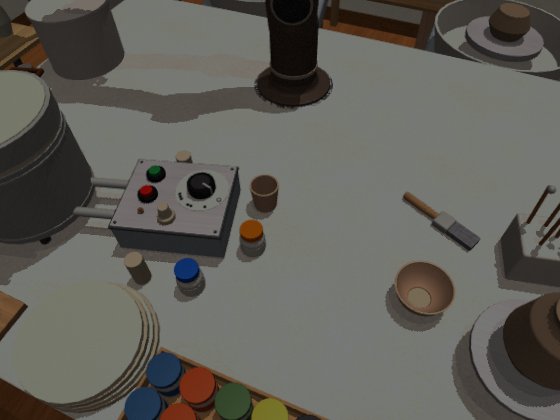

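View pics/top0.png

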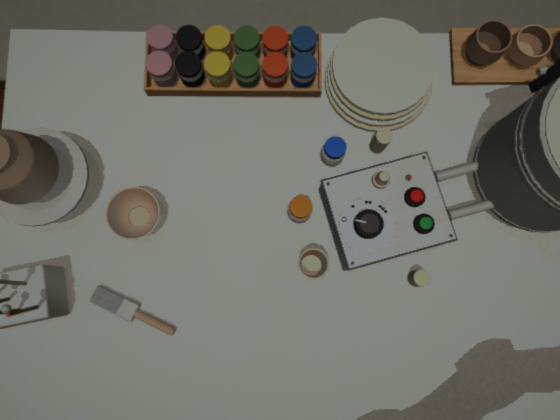

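The box is near the centre of the top view: dial at about (369,223), green button (424,223), red (415,197), plug (383,179). The pointer aims left, near the open ring at (344,218). Next I'll measure these and zoom in.

```bash
cat > h.py <<'E'
import numpy as np,cv2
from scipy.spatial.transform import Rotation as R
def ray(c,uv):
    K=np.array([[c["fx"],0,c["cx"]],[0,c["fy"],c["cy"]],[0,0,1]])
    p=cv2.undistortPoints(np.array([[uv]],float),K,np.array([c["k1"],0,0,0,0]))[0,0]
    return np.array(c["eye"]),R.from_euler("xyz",c["orientation"]).as_matrix()@[p[0],-p[1],-1]
def onz(c,uv,z):
    e,d=ray(c,uv); return e+d*(z-e[2])/d[2]
def blobs(c,lo,hi,roi,minA=15):
    x0,y0,x1,y1=roi
    m=cv2.inRange(cv2.cvtColor(c["color"],cv2.COLOR_RGB2HSV)[y0:y1,x0:x1],np.array(lo),np.array(hi))
    n,_,st,ce=cv2.connectedComponentsWithStats(m)
    return [(ce[i]+[x0,y0],st[i,4]) for i in range(1,n) if st[i,4]>=minA]
E
python3 - <<'E'
import pickle;from h import *
d=pickle.load(open("c0.pkl","rb"))
rois={"top":(320,150,460,270),"scene":(110,150,240,250)}
for n,c in d.items():
    r=rois[n]
    for nm,lo,hi,z in(("green",(45,120,40),(80,255,255),.112),("red",(0,170,80),(6,255,255),.112),("red2",(172,170,80),(180,255,255),.112)):
        for uv,A in blobs(c,lo,hi,r): print(n,nm,uv.round(1),A,onz(c,uv,z).round(4))
c=d["top"]
for uv in((323,187),(423,153),(456,237),(355,266)): print("corner",uv,onz(c,uv,.09).round(4))
print("dial top",onz(c,(370,223),.116).round(4),"ring",onz(c,(344,218.5),.09).round(4),"scene dial",onz(d["scene"],(202,183),.116).round(4))
for nm,uv,z in(("plug",(383,177),.13),("postshort/tall",(421,277),.06),("post2",(384,135),.07),("cup",(313,262),.07),("amber",(301,208),.072),("blue",(335,148),.072)):print(nm,onz(c,uv,z).round(3))
a=cv2.resize(c["color"][145:275,315:465],None,fx=5,fy=5,interpolation=cv2.INTER_CUBIC)[:600]
cv2.imwrite("pics/crop0.png",cv2.convertScaleAbs(a[:,:,::-1],alpha=1.5))
E
```

```text
scene green [154.  169.6] 77 [ 0.5556 -0.1105  0.112 ]
scene red [145.6 189.4] 78 [ 0.6127 -0.0946  0.112 ]
top green [425.5 222.6] 150 [ 0.5542 -0.113   0.112 ]
top red [416.4 195.4] 128 [ 0.612 -0.097  0.112]
corner (323, 187) [0.6347 0.0965 0.09  ]
corner (423, 153) [ 0.7112 -0.1229  0.09  ]
corner (456, 237) [ 0.5268 -0.1831  0.09  ]
corner (355, 266) [0.4648 0.0319 0.09  ]
dial top [0.5523 0.0032 0.116 ] ring [0.5658 0.0526 0.09  ] scene dial [0.5532 0.0125 0.116 ]
plug [ 0.647 -0.024  0.13 ]
postshort/tall [ 0.443 -0.115  0.06 ]
post2 [ 0.759 -0.045  0.07 ]
cup [0.474 0.118 0.07 ]
amber [0.592 0.143 0.072]
blue [0.728 0.066 0.072]
```

View pics/crop0.png

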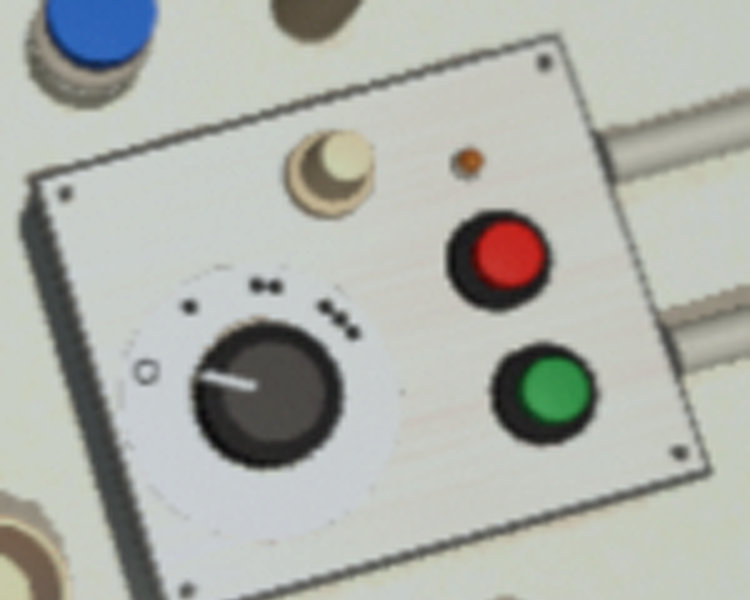

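The dial points at the open ring (off). From the buttons, the kiln yaw is about 15.5°, the dial centre about (0.553, 0.006) and green about (0.555, -0.112). The direct dial sighting agrees. I'll shut the fingers and travel over, well clear of the drum at (0.68, -0.39).

```bash
python3 -m inch '[[[0.02,0.033,0.0],0,0],[[0.04,0.066,0.0],0,0],[[0.06,0.099,0.0],0,0],[[0.08,0.132,0.0],0,0],[[0.1,0.16,0.0],0,0]]' 40
python3 -m inch '[[[0.02,0.033,0.0],0,0],[[0.04,0.066,0.0],0,0],[[0.06,0.099,0.0],0,0],[[0.08,0.132,0.0],0,0],[[0.1,0.16,0.0],0,0]]'
python3 -m inch '[[[0.02,0.033,0.0],0,0],[[0.04,0.066,0.0],0,0],[[0.06,0.099,0.0],0,0],[[0.08,0.132,0.0],0,0],[[0.1,0.16,0.0],0,0]]'
```

```text
clock: 0.52
tool_pos: [0.2409, -0.4461, 0.2492]
eef_rot: [-1.417, 1.568, 1.951]
wrist_force: [1.3, 0.2, 0.6]
gripper_width: 0.297
clock: 0.93
tool_pos: [0.3413, -0.2836, 0.2491]
eef_rot: [-1.328, 1.568, 2.041]
wrist_force: [0.2, -0.0, -0.5]
gripper_width: -0.003
clock: 1.35
tool_pos: [0.4417, -0.1211, 0.2492]
eef_rot: [-1.352, 1.568, 2.019]
wrist_force: [0.6, -1.2, 0.1]
gripper_width: -0.003
```

```bash
python3 -m inch '[[[0.025,0.036,0.0],0,0],[[0.05,0.072,0.0],0,0],[[0.075,0.108,-0.02],0,0],[[0.098,0.142,-0.05],0,0],[[0.098,0.142,-0.07],0,0]]'
python3 - <<'E'
from workcell import telemetry, camera, robot
import cv2;from h import *
print(robot.tip_reach)
s=telemetry.state(); print(s["tool_pos"],R.from_euler("xyz",s["eef_rot"]).as_matrix().round(3))
c=camera("scene");a=cv2.resize(c["color"][90:270,80:320],None,fx=3,fy=3,interpolation=cv2.INTER_CUBIC)
cv2.imwrite("pics/s1.png",cv2.convertScaleAbs(a[:,:,::-1],alpha=1.5))
E
```

```text
clock: 1.77
tool_pos: [0.5428, 0.0257, 0.1801]
eef_rot: [-2.478, 1.564, 0.896]
wrist_force: [0.6, -0.4, 0.2]
gripper_width: -0.001
0.019
[0.5428431  0.02571959 0.18014143] [[ 0.004  0.23  -0.973]
 [ 0.005 -0.973 -0.23 ]
 [-1.    -0.004 -0.005]]
```

View pics/s1.png

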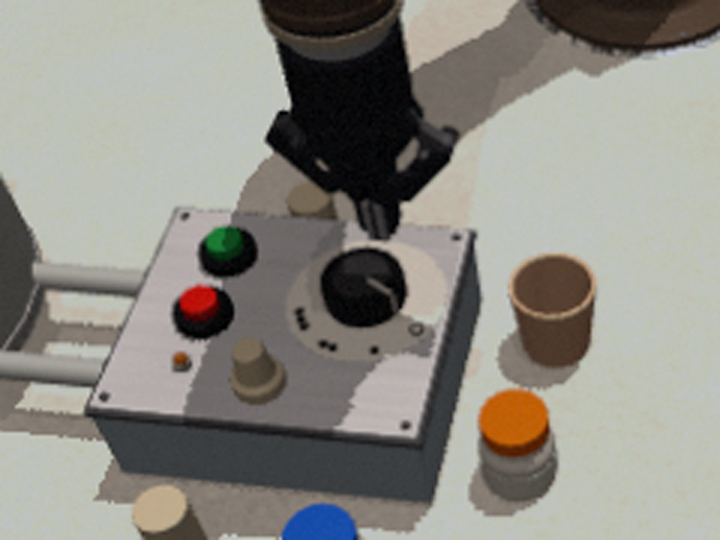

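The shut fingertips hover above the dial, and the pointer is still at the ring. I'll lower to just above the top, then press in small steps.

```bash
python3 -m inch '[[[-0.003,-0.005,-0.015],0,0],[[-0.003,-0.005,-0.03],0,0],[[-0.003,-0.005,-0.04],0,0],[[-0.003,-0.005,-0.042],0,0],[[-0.003,-0.005,-0.042],0,0]]'
python3 -m inch '[[[0,0,-0.001],0,0],[[0,0,-0.002],0,0],[[0,0,-0.003],0,0],[[0,0,-0.004],0,0],[[0,0,-0.004],0,0]]'
```

```text
clock: 2.23
tool_pos: [0.5383, 0.0242, 0.1346]
eef_rot: [-1.606, 1.563, 1.77]
wrist_force: [-9.4, 3.7, 33.6]
gripper_width: 0.002
clock: 2.65
tool_pos: [0.54, 0.0254, 0.1345]
eef_rot: [-2.186, 1.562, 1.19]
wrist_force: [-9.6, 2.1, 35.3]
gripper_width: -0.001
```

Contact at TCP z = 0.1345, which matches the 0.135 expected. 35 N is harder than needed, so I'll ease off while starting the clockwise arc (radius about 23 mm, tool turning with it).

```bash
python3 -m inch '[[[0.001,0.001,-0.0025],-0.07,0],[[0.003,0.0016,-0.0025],-0.14,0],[[0.0045,0.0022,-0.0025],-0.21,0],[[0.006,0.0028,-0.0025],-0.28,0],[[0.0073,0.0032,-0.0025],-0.35,0]]'
python3 - <<'E'
from workcell import telemetry, camera, robot
import cv2;from h import *
s=telemetry.state(); print(s["tool_pos"],R.from_euler("xyz",s["eef_rot"]).as_matrix()[:2,1].round(3),s["ft_torque"])
c=camera("scene");a=cv2.resize(c["color"][140:230,150:250],None,fx=6,fy=6,interpolation=cv2.INTER_CUBIC)
cv2.imwrite("pics/s2.png",cv2.convertScaleAbs(a[:,:,::-1],alpha=1.8))
E
```

```text
clock: 3.07
tool_pos: [0.5489, 0.0284, 0.1348]
eef_rot: [-2.487, 1.559, 0.536]
wrist_force: [-3.4, -0.7, 20.2]
gripper_width: 0.001
[0.54894792 0.02839808 0.13475108] [-0.119 -0.993] [-0.31582385  0.51366436 -0.10951387]
```

View pics/s2.png

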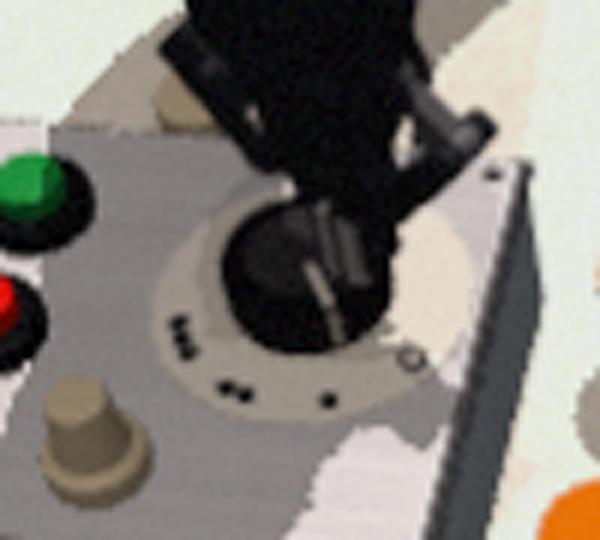

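The dial turns with the finger: the pointer end at (340,340) is now close to the one dot at (328,400). I'll continue with the same light press (20 N).

```bash
python3 -m inch '[[[0.0016,0.0002,-0.0025],-0.07,0],[[0.0032,0.0003,-0.0025],-0.14,0],[[0.0048,0.0003,-0.0025],-0.21,0],[[0.0064,0.0002,-0.0025],-0.28,0],[[0.0079,0,-0.0025],-0.35,0]]'
python3 - <<'E'
from workcell import telemetry, camera, robot
import cv2;from h import *
s=telemetry.state(); print(s["tool_pos"],R.from_euler("xyz",s["eef_rot"]).as_matrix()[:2,1].round(3),s["ft_torque"])
c=camera("scene");a=cv2.resize(c["color"][140:230,150:250],None,fx=6,fy=6,interpolation=cv2.INTER_CUBIC)
cv2.imwrite("pics/s3.png",cv2.convertScaleAbs(a[:,:,::-1],alpha=1.8))
E
```

```text
clock: 3.53
tool_pos: [0.5592, 0.0276, 0.1348]
eef_rot: [-2.605, 1.554, 0.058]
wrist_force: [-3.2, -2.2, 18.2]
gripper_width: -0.003
[0.55920443 0.02764088 0.13475872] [-0.461 -0.888] [-0.65209925  0.6955741   0.00126378]
```

View pics/s3.png

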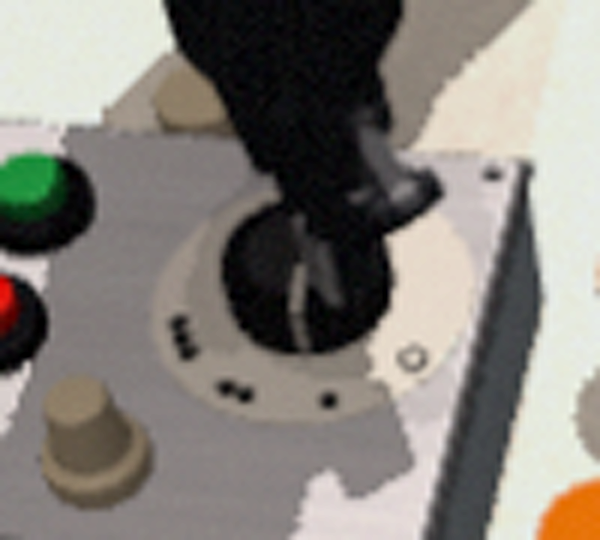

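```bash
python3 - <<'E'
import pickle;from h import *
c=pickle.load(open("c0.pkl","rb"))["scene"]
f=lambda u,v,z:onz(c,(u/6+150-.4,v/6+140-.4),z)[:2]
C=np.array([.553,.0085])
a=lambda p:-np.degrees(np.arctan2(*(p-C)[::-1]))
for n,u,v,z in(("ring",412,357,.09),("one",328,400,.09),("two",235,391,.09),("three",183,337,.09)):print(n,a(f(u,v,z)))
for q in(((310,270),(332,315)),((296,270),(302,318))):
  p0,p1=f(*q[0],.116),f(*q[1],.116);d=p1-p0;print("ptr",-np.degrees(np.arctan2(d[1],d[0])),p0,p1)
E
```

```text
ring -78.40524053454082
one -34.48780360363026
two 8.268080580560376
three 49.16780728988103
ptr -48.63872405802946 [0.55788712 0.01335079] [0.57359002 0.03118652]
ptr -34.944287736168214 [0.55979155 0.00865156] [0.57884341 0.02196422]
```

By direction, the pointer is now at about the one-dot angle (-35°), so about 43° more is needed.

```bash
python3 -m inch '[[[0.0015,-0.0005,-0.0028],-0.07,0],[[0.003,-0.001,-0.0028],-0.14,0],[[0.0045,-0.0018,-0.0028],-0.21,0],[[0.006,-0.0026,-0.0028],-0.28,0],[[0.007,-0.0034,-0.0028],-0.35,0]]'
python3 - <<'E'
from workcell import telemetry, camera, robot
import cv2;from h import *
s=telemetry.state(); print(s["tool_pos"],R.from_euler("xyz",s["eef_rot"]).as_matrix()[:2,1].round(3),s["ft_torque"])
c=camera("scene");a=cv2.resize(c["color"][140:230,150:250],None,fx=6,fy=6,interpolation=cv2.INTER_CUBIC)
cv2.imwrite("pics/s4.png",cv2.convertScaleAbs(a[:,:,::-1],alpha=1.8))
E
```

```text
clock: 4.0
tool_pos: [0.5683, 0.0227, 0.1347]
eef_rot: [-2.6, 1.549, -0.297]
wrist_force: [-4.1, -2.9, 20.9]
gripper_width: -0.001
[0.56829398 0.02273264 0.13473568] [-0.744 -0.668] [-0.80512838  0.75092906 -0.08178071]
```

View pics/s4.png

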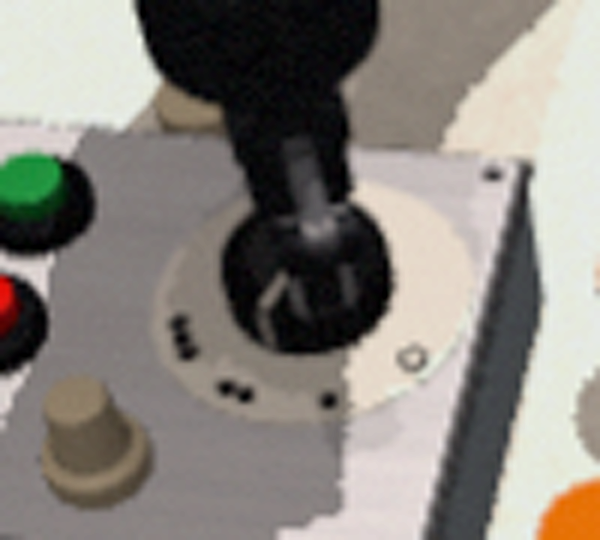

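```bash
python3 - <<'E'
import pickle;from h import *
c=pickle.load(open("c0.pkl","rb"))["scene"]
f=lambda u,v,z:onz(c,(u/6+150-.4,v/6+140-.4),z)[:2]
for C in((.553,.0065),(.553,.0095)):
  a=lambda p:-np.degrees(np.arctan2(*(p-np.array(C))[::-1]))
  print([a(f(*q,.116)).round() for q in((332,315),(302,318),(263,306),(285,277))],np.linalg.norm(f(263,306,.116)-C))
E
```

```text
[np.float64(-50.0), np.float64(-31.0), np.float64(1.0), np.float64(-1.0)] 0.026190083235612463
[np.float64(-46.0), np.float64(-26.0), np.float64(7.0), np.float64(14.0)] 0.02639271368599281
```

By the ray, the pointer is at about +1..7° and two dots is at about +5..8°, inside the snap zone. I'll lift and look.

```bash
python3 -m inch '[[[0,0,0.01],0,0],[[0,0,0.025],0,0],[[0,-0.02,0.04],0,0],[[-0.005,-0.05,0.04],0,0],[[-0.01,-0.085,0.04],0,0]]'
python3 -m inch '[[[-0.001,-0.015,0],0,0],[[-0.002,-0.03,0],0,0],[[-0.003,-0.047,0],0,0],[[-0.003,-0.05,0],0,0],[[-0.003,-0.05,0],0,0]]'
python3 - <<'E'
from workcell import telemetry, camera, robot
import cv2;from h import *
s=telemetry.state(); print(s["tool_pos"])
c=camera("top");a=cv2.resize(c["color"][155:270,320:450],None,fx=5,fy=5,interpolation=cv2.INTER_CUBIC)
cv2.imwrite("pics/t5.png",cv2.convertScaleAbs(a[:,:,::-1],alpha=1.8))
c=camera("scene");b=cv2.resize(c["color"][140:230,150:250],None,fx=5,fy=5,interpolation=cv2.INTER_CUBIC)
o=np.zeros((575,800,3),np.uint8);o[:,:]=0
o=np.hstack([cv2.resize(a,(420,372)),cv2.resize(b,(380,372))])
cv2.imwrite("pics/t5.png",cv2.convertScaleAbs(o[:,:,::-1],alpha=1.8))
E
```

```text
clock: 4.47
tool_pos: [0.5591, -0.0616, 0.1758]
eef_rot: [-2.544, 1.547, -0.243]
wrist_force: [0.6, -0.2, -0.0]
gripper_width: 0.0
clock: 4.88
tool_pos: [0.5557, -0.113, 0.1757]
eef_rot: [-2.56, 1.548, -0.262]
wrist_force: [0.2, 0.9, -0.2]
gripper_width: -0.001
[ 0.55568997 -0.1130057   0.17570756]
```

View pics/t5.png

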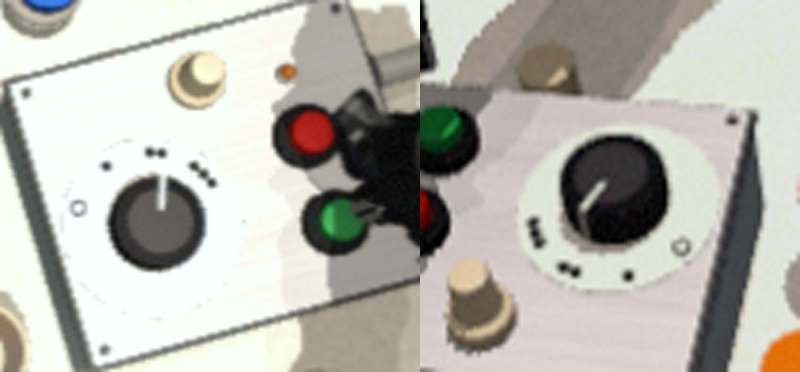

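The pointer now rests at the two dots: it has turned about 83° from off, against 80° expected. The tip is over the green button, so I'll press it.

```bash
python3 -m inch '[[[0,0.001,-0.015],0,0],[[0,0.001,-0.03],0,0],[[0,0.001,-0.038],0,0],[[0,0.001,-0.04],0,0],[[0,0.001,-0.04],0,0]]'
python3 -m inch '[[[0,0,-0.003],0,0],[[0,0,-0.006],0,0],[[0,0,-0.009],0,0],[[0,0,-0.011],0,0],[[0,0,-0.011],0,0]]'
```

```text
clock: 5.4
tool_pos: [0.5558, -0.1087, 0.1352]
eef_rot: [-2.507, 1.549, -0.205]
wrist_force: [0.2, 0.9, 0.4]
gripper_width: -0.001
clock: 5.82
tool_pos: [0.5565, -0.1083, 0.1252]
eef_rot: [-2.486, 1.548, -0.183]
wrist_force: [-0.8, 2.7, 6.2]
gripper_width: -0.0
```

```bash
python3 -m inch '[[[0,0,-0.001],0,0],[[0,0,-0.002],0,0],[[0,0,-0.0025],0,0],[[0,0,-0.0025],0,0],[[0,0,-0.0025],0,0]]'
```

```text
clock: 6.23
tool_pos: [0.5567, -0.1082, 0.1248]
eef_rot: [-2.491, 1.547, -0.189]
wrist_force: [-7.7, 2.0, 20.6]
gripper_width: 0.0
```

The press bottomed out: 20.6 N with no further travel at z = 0.1248, which is about 6 mm below the button's up position. Now I'll let go, back off towards the robot and check.

```bash
python3 -m inch '[[[0,0,0.015],0,0],[[0,0,0.04],0,0],[[0,0,0.07],0,0],[[0,0,0.1],0,0],[[0,0,0.13],0,0]]'
python3 -m inch '[[[-0.03,0,0],0,0],[[-0.06,0,0],0,0],[[-0.09,0,0],0,0],[[-0.12,0,0],0,0],[[-0.12,0,0],0,0]]'
python3 - <<'E'
from workcell import telemetry, camera, robot
import cv2;from h import *
a=camera("top")["color"][120:290,280:460];b=camera("scene")["color"][130:290,100:290]
o=np.hstack([cv2.resize(a,(400,378),interpolation=cv2.INTER_CUBIC),cv2.resize(b,(400,378),interpolation=cv2.INTER_CUBIC)])
cv2.imwrite("pics/f6.png",cv2.convertScaleAbs(o[:,:,::-1],alpha=1.8))
E
```

```text
clock: 6.65
tool_pos: [0.5562, -0.1084, 0.2561]
eef_rot: [-2.499, 1.547, -0.197]
wrist_force: [0.4, -1.0, 1.2]
gripper_width: 0.002
clock: 7.07
tool_pos: [0.431, -0.109, 0.2558]
eef_rot: [-2.566, 1.55, -0.266]
wrist_force: [-0.3, -0.9, 0.1]
gripper_width: -0.0
```

View pics/f6.png

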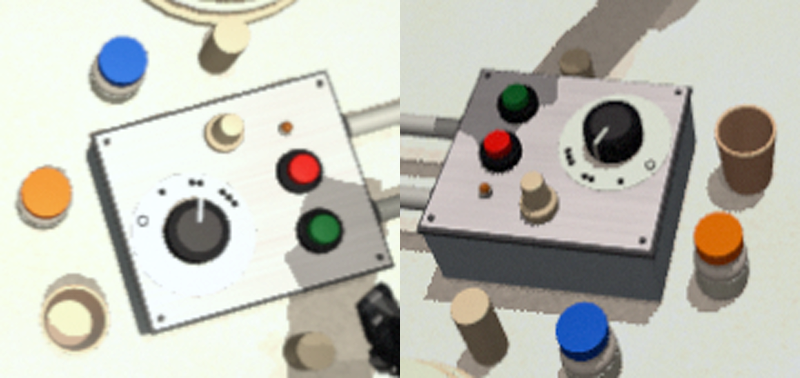

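```bash
python3 -c "
from workcell import robot
print(robot.job_done())"
```

```text
the job is handed in; nothing more can be done
None
```

The kiln is set to medium and the start button has been pressed and released; I handed the job in at about 7 s on the robot's clock.

- **Dial:** with the fingers shut, I pressed a fingertip on top of the dial and dragged it clockwise from off. After I lifted, the pointer rested at the two dots. It had turned about 83° in the picture, against 80° expected.
- **Start button:** I pressed it until it bottomed out, at 20.6 N with the tip about 6 mm below its up position. Then I let go and backed clear.
- **Last picture:** the dial is still at two dots, and the green button is clear of the gripper. The red button was never touched, and the plug and the nearby jars, posts and cup look unmoved. The bowl and brush were outside the final crop, but the arm never went near them. The wrist force was near zero.

**Checks that fell short:**
- The first touch on the dial reached about 35 N, harder than I meant, so I eased to about 20 N for the turn.
- My rough pointer angles during the turn were only good to about 5–10°, so I relied on the view after lifting.
- The amber lamp showed no visible change, so it neither confirms nor rules out that firing started.

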